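# Back the specimen wheel off by one notch

## Task

The specimen wheel was indexed one notch too far. With a fingertip tip the ratchet pawl up out of the teeth by its upright paddle, push the wheel backward (clockwise seen from above) by exactly one notch by one of its pegs, then push the pawl fully down again into the new notch. Only push, grasp nothing; leave the specimens lying in their cups and the things around it undisturbed, and finish clear of everything.

Things in the scene. Friction and masses are not known exactly. Their poses are not given: they have to be found in the camera images.
- indexer: Fixed base of the specimen indexer: flat grey plate, top 17 mm above the bench. Origin on the bench under the wheel's axis, z up. The plate reaches 130 mm from the origin in its +y direction, 215 mm in -y, 125 mm in +x and -x. The pawl bracket stands near its -y end: two cheeks 34 mm long in y, at x = +19 and -19 mm, y = -155 mm, up to 62 mm above the bench.
- wheel_axis (a point): Point on the wheel's upright axis at its top face, 40 mm above the bench. The wheel is a steel disc 226 mm across with a hub 36 mm across, 12 mm high. On top are four upright pegs at radius 78 mm and, between them at radius 45 mm, four ring-shaped cups 41 mm across, 10 mm high, each with a loose specimen mount in it.
- nose (a point): Underside of the pawl's nose, a block 8 mm wide along the rim, at the end of a 12 mm wide arm that reaches 59 mm from its shaft toward the wheel (base +y). It drops, at base x = 0, into the wheel's ring of 12 sawtooth teeth (radius 92 to 112 mm, 12 mm high, steep faces that stop backward turning, one each 30 degrees).
- wheel (a joint): Angle of the wheel, rad: 0 within 0.015 at the start; grows as the wheel turns backward = clockwise seen from above; one notch is 0.524. Friction 0.12 N m (about 1.6 N at a peg); it stays where it is left. With the pawl down, the nose blocks backward turning (play about 0.03 either way); turning forward, the teeth push the pawl up.
- pawl (a joint): Angle of the pawl, rad: 0 = down, nose fully in a notch; grows as the nose lifts, stop at 0.9; clear of the teeth above 0.3. No spring: a stiff pivot (0.05 N m) holds it where it is left. Pushed down with the wheel up to 0.25 short of a notch, the nose slides down the tooth's slope and turns the wheel the rest of the way; over 0.1 beyond the notch it lands on a tooth.
- paddle_top (a point): Middle of the top edge of the pawl's upright finger paddle, a dark steel plate 24 mm wide (base x), 7 mm thick (base y), 60 mm high, its top 114 mm above the bench with the pawl down. It stands at the end of the pawl's shaft beside the arm. Push it away from the wheel (base -y) to lift the nose (about 1.3 N), toward the wheel (base +y) to lower it.
- shaft (a point): Point on the axis of the pawl's level shaft, straight below the paddle: at base x = -42 mm, y = -155 mm, 52 mm above the bench; does not move. The shaft runs along the base's x. Both sides of the paddle are free down to the base plate, up to the wheel's rim.
- peg0 (a point): Centre of the rounded top of one of the wheel's four alike upright steel pegs (12 mm thick, 50 mm high, top 90 mm above the bench, 78 mm from the axis, 90 degrees apart); at the start this is the one in the base's +x +y quarter. It turns with the wheel.
- peg1 (a point): Centre of the rounded top of one of the wheel's four alike upright steel pegs (12 mm thick, 50 mm high, top 90 mm above the bench, 78 mm from the axis, 90 degrees apart); at the start this is the one in the base's -x +y quarter. It turns with the wheel.
- peg2 (a point): Centre of the rounded top of one of the wheel's four alike upright steel pegs (12 mm thick, 50 mm high, top 90 mm above the bench, 78 mm from the axis, 90 degrees apart); at the start this is the one in the base's -x -y quarter. It turns with the wheel.
- peg3 (a point): Centre of the rounded top of one of the wheel's four alike upright steel pegs (12 mm thick, 50 mm high, top 90 mm above the bench, 78 mm from the axis, 90 degrees apart); at the start this is the one in the base's +x -y quarter. It turns with the wheel.
- mount_0: Cylindrical specimen mount 31 mm across and 18 mm high with a pale round specimen in its top, lying loose in one of the wheel's cups (which one varies); origin at the centre of its underside. To stay in its cup.
- mount_1: Cylindrical specimen mount 31 mm across and 21 mm high with a pale round specimen in its top, lying loose in one of the wheel's cups (which one varies); origin at the centre of its underside. To stay in its cup.
- mount_2: Cylindrical specimen mount 31 mm across and 24 mm high with a pale round specimen in its top, lying loose in one of the wheel's cups (which one varies); origin at the centre of its underside. To stay in its cup.
- mount_3: Cylindrical specimen mount 31 mm across and 18 mm high with a pale round specimen in its top, lying loose in one of the wheel's cups (which one varies); origin at the centre of its underside. To stay in its cup.
- tweezers: Steel tweezers, 121 mm long, lying on the bench; origin at the middle of the underside. Bystander: leave alone.
- case_block: Flat grey metal disc 56 mm across, 12 mm thick, on the bench near the pawl; origin at the centre of its underside. Bystander: leave alone.
- oil: Small yellowish bottle with a black cap, 34 mm across, 83 mm high; origin at the centre of its underside. Bystander: leave alone.
- caliper: Caliper 230 mm long and 71 mm wide lying on the bench; origin at the middle of its underside. Bystander: leave alone.

How it is judged:
On the way, in this order (a step that is already met when the one before it is completed fails the run):
1. the pawl is lifted clear of the teeth while the wheel still stands at its first notch (value of joint pawl above 0.3 rad and value of joint wheel between -0.12 and 0.12 rad), for 0.2 s.
2. with the pawl still up, the wheel has been pushed backward most of a notch or a whole one (value of joint pawl above 0.25 rad and value of joint wheel between 0.27 and 0.75 rad), for 0.2 s.
At the end, for the whole second after the job is handed in: The pawl is fully down (under 0.08 rad) in the next notch: the wheel stands 0.524 rad (one notch) backward of its zero, within 0.1 rad, at rest, and all four mounts lie in their cups (value of joint pawl below 0.08 rad and value of joint wheel between 0.4236 and 0.6236 rad and velocity of joint wheel between -0.05 and 0.05 rad/s and height (world z) of each of mount_0, mount_1, mount_2, mount_3 below 0.046 m and horizontal distance between each of mount_0, mount_1, mount_2, mount_3 and wheel_axis below 0.053 m); the robot touches nothing.
It fails at once if the wheel is turned backward well past one notch (over 0.87 rad) (value of joint wheel above 0.87 rad).
It fails at once if the wheel is turned forward (over 0.2 rad) (value of joint wheel below -0.2 rad).
It fails at once if a specimen mount is lifted or knocked out of its cup (height (world z) of any of mount_0, mount_1, mount_2, mount_3 above 0.052 m or horizontal distance between any of mount_0, mount_1, mount_2, mount_3 and wheel_axis above 0.056 m).
It fails at once if a bystander is moved by more than 15 mm (distance of any of tweezers, case_block, oil, caliper from where it was at the start of the episode above 0.015 m).
It also fails if it takes over 51 s, if anything falls off the work surface, if the arm or the gripper's body presses on something with over 40 N, if the wrist force passes 120 N, or if a joint passes its speed limit or range.

## Robot

A 6-joint arm with a two-finger parallel gripper is mounted at the origin on a cart in front of the work surface, level with it; the furniture and walls round the work are solid. World frame = base frame: x ahead of the robot, y to its left, z up, the work surface at z = 0. Lengths are in m, angles in rad, forces in N, time in s.
With the tool pointing down it reaches from about 0.25 to 0.725 m from the base axis. Payload 4 kg.
Tool frame: the origin (TCP) lies midway between the tips of the shut fingers; the grasp point (between the pads) lies pinch_z behind it (pinch_z is the distance from the TCP to the grasp point, in m); z points along the fingers, y is the direction in which the jaws open and shut (so a half turn about z gives the same grasp; the last joint's range is limited). The gripper opens to 85 mm and grips with 20 to 120 N. Pads are 22 mm wide; open, the fingers measure 114 mm over their backs; the gripper's body (76 mm by 85 mm) begins 54 mm behind the grasp point. The pads swing forward as they close: fully open they stand 13 mm farther back than shut.
Start: joints at [1.262, 0.241, 0.005, 1.335, 0, 1.571], TCP at [0.152, 0.476, 0.231] pointing down, gripper open.
Joint ranges: [-2.72, 2.72], [-1.05, 1.87], [-1.09, 1.28], [-1.99, 2.15], [-1.42, 1.44], [-3.14, 3.14]. Speed limits (rad/s): [2.79, 2.79, 3.14, 3.14, 3.14, 3.14].

## Interface

Orientations are given as a unit quaternion [x, y, z, w].
In Python, from workcell import * gives the robot as it stands.
- The arm moves only by the tool move_arm, never from a script. Its argument "motion" is a list of rows, each a list of 3 entries, a list of its own where there are three numbers: the finger opening in mm, from 0 to 85.4, then the shift along the tool's x, y, z in units of 50 mm (1.0 is 50 mm), then the turn about the tool's z in units of 6 degrees (1.0 is 6 degrees). In form: [[claw, [dx, dy, dz], roll], ...]. A call has exactly 10 rows; each row is the pose to reach, as a shift and turn from the pose commanded when the call began, along the tool's axes at that moment; what a row does not reach only later rows make up. A row lasts 1/10 s, in which the tool goes at most 50 mm and 8.59 degrees, less where a joint would pass 70% of its speed; a pose out of reach is approached as far as the arm can. A call with a gripper value outside its range is refused whole. The fingers move at their own pace and stop on an object; the grip force is fixed at half the most. Time passes only in rows, so rows that repeat a pose let the fingers close, or fill a call up. It gives the time, the measured TCP pose, the force and the opening at its end, in the units of the state.
- get_obs(): the state, without advancing time (a new reading comes with each control period).
- camera(name): name is "scene" or "side" or "wrist"; returns a dict with "color" (420x560x3 uint8, red, green, blue), "fx", "fy", "cx", "cy" (pixels), "distortion" ([k1, k2, p1, p2, k3] as OpenCV has them; the pictures are not rectified), "rvec" (rotation vector, rad) and "tvec" (3), from world to camera coordinates, as OpenCV has them; the wrist camera has in their place "mount" (4x4, takes a point from camera to tool coordinates, whose origin is the TCP and whose axes are the flange's). Camera axes: x right, y down, z forward; pixel columns grow to the right and rows downward; lengths in m; the calibration is good to about 2 mm. A picture is of the moment at which its call begins: read the wrist's pose just before it. There is no depth.
- job_done(): hands the job in, once; it reports no verdict.
The state is a dict: "clock": time; "joint_pos": joint angles; "joint_vel": joint speeds; "tau": joint torques, N m; "eef_pos": TCP position; "tool_rot": TCP orientation; "ft_force": force on the tool from outside, world axes, zero at the start; "ft_torque": the same for the moment, N m; "grip_width": finger opening in m.
Only numpy, scipy, OpenCV 4.12 (cv2) and the standard library are available. Lean on these libraries where they do the work, as an engineer would, in place of code of your own. Each camera call takes 0.05 s, during which the arm holds its last target.

## Working session

There is one attempt and no reset: what is moved stays moved. The work goes in short steps, Python scripts to look and compute and a tool call to move; the robot and the scene stay as the last step left them, time stands still between calls to the robot, and variables do not carry over. Pictures are saved under pics/ and viewed, and the job is handed in when it is done.

Besides the shell and the picture viewer there is one more tool, called after "Emit:" in YAML: its name, and indented under it one key for each argument. move_arm: Moves the arm, as the interface text tells. Its arguments: {"type":"object","properties":{"motion":{"type":"array","items":{"type":"array"}}},"required":["motion"]}

```bash
mkdir -p pics; python3 - <<'E'
from workcell import *
import cv2,json
o=get_obs(); print({k:o[k] for k in ['clock','joint_pos','eef_pos','tool_rot','ft_force','grip_width']})
for n in ['scene','side','wrist']:
    c=camera(n); cv2.imwrite(f'pics/{n}0.png',c['color'][:,:,::-1]); print(n,{k:v for k,v in c.items() if k!='color'})
E
```

```text
{'clock': 0.0, 'joint_pos': array([ 1.26195753e+00,  2.41377286e-01,  3.70557427e-03,  1.33522656e+00,
       -1.13553380e-05,  1.57080380e+00]), 'eef_pos': array([0.15178141, 0.47572142, 0.23042369]), 'tool_rot': array([ 1.53810034e-01,  9.88099878e-01, -1.03933997e-03, -1.56032211e-04]), 'ft_force': array([ 0.22281679, -0.20572032,  0.03526766]), 'grip_width': 0.0853855429614778}
scene {'fx': 440.2628100422257, 'fy': 440.2628100422257, 'cx': 283.5223972925855, 'cy': 208.5944908790848, 'distortion': array([-0.13970735,  0.        ,  0.        ,  0.        ,  0.        ]), 'rvec': array([ 2.16793096, -0.74262047,  0.34009475]), 'tvec': array([-0.50504861,  0.2809555 ,  0.8312666 ])}
side {'fx': 428.1442472979299, 'fy': 428.1442472979299, 'cx': 277.53045545208215, 'cy': 212.37287845616163, 'distortion': array([-0.12859187,  0.        ,  0.        ,  0.        ,  0.        ]), 'rvec': array([ 2.08531636, -0.50957873,  0.28425074]), 'tvec': array([-0.56276023,  0.2007398 ,  0.89817598])}
wrist {'fx': 365.11242715881855, 'fy': 365.11242715881855, 'cx': 277.5150312167053, 'cy': 209.60601407133953, 'distortion': array([0.00563349, 0.        , 0.        , 0.        , 0.        ]), 'mount': array([[-3.47023771e-04, -9.55794752e-01, -2.94034472e-01,
         7.43646378e-02],
       [ 9.99999934e-01, -2.99458607e-04, -2.06787941e-04,
        -1.36380851e-04],
       [ 1.09595675e-04, -2.94034524e-01,  9.55794793e-01,
        -1.40735198e-01],
       [ 0.00000000e+00,  0.00000000e+00,  0.00000000e+00,
         1.00000000e+00]])}
```

View pics/scene0.png

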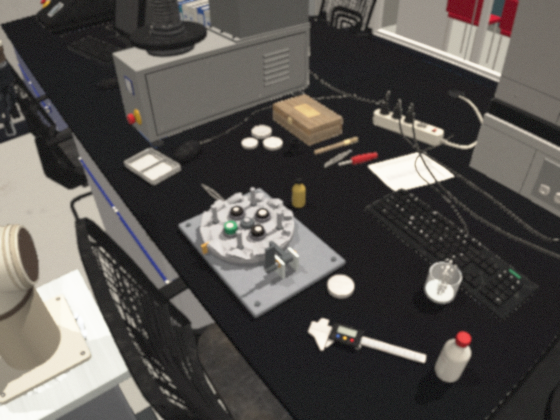

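View pics/side0.png

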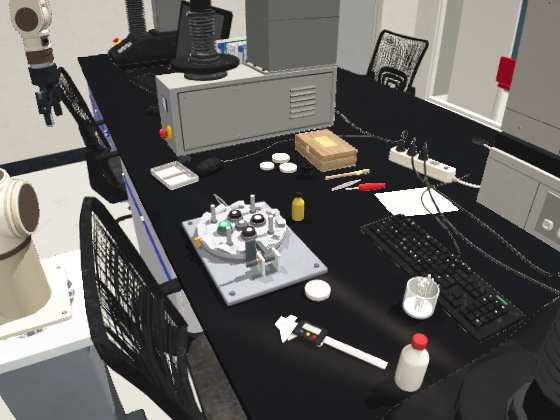

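View pics/wrist0.png

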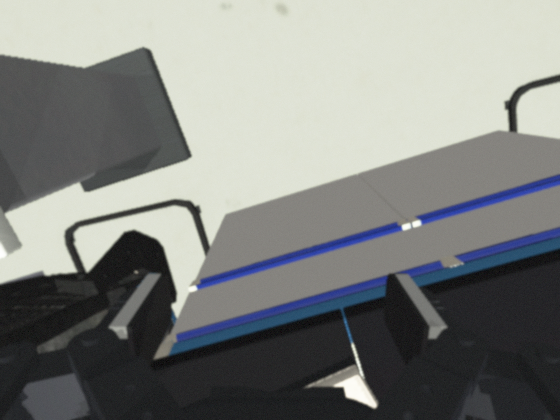

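The scene view shows the plate around (260,245) and the wheel around (245,225). The side view is sharper, with the wheel at (240,228) and the pawl at (263,258). I'll enlarge both.

```bash
python3 - <<'E'
import cv2
for n,(x,y,w,h) in {'scene':(170,175,190,142),'side':(170,180,180,135)}.items():
    im=cv2.imread(f'pics/{n}0.png')[y:y+h,x:x+w]; s=4.2 if n=='scene' else 4.4
    cv2.imwrite(f'pics/{n}0z.png',cv2.resize(im,None,fx=s,fy=s,interpolation=cv2.INTER_CUBIC))
E
```

```text
(no output)
```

View pics/scene0z.png

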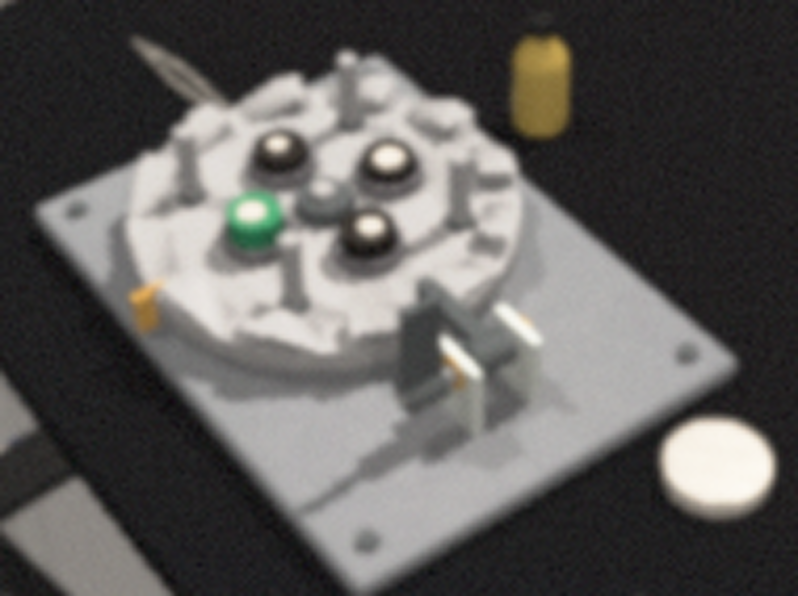

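View pics/side0z.png

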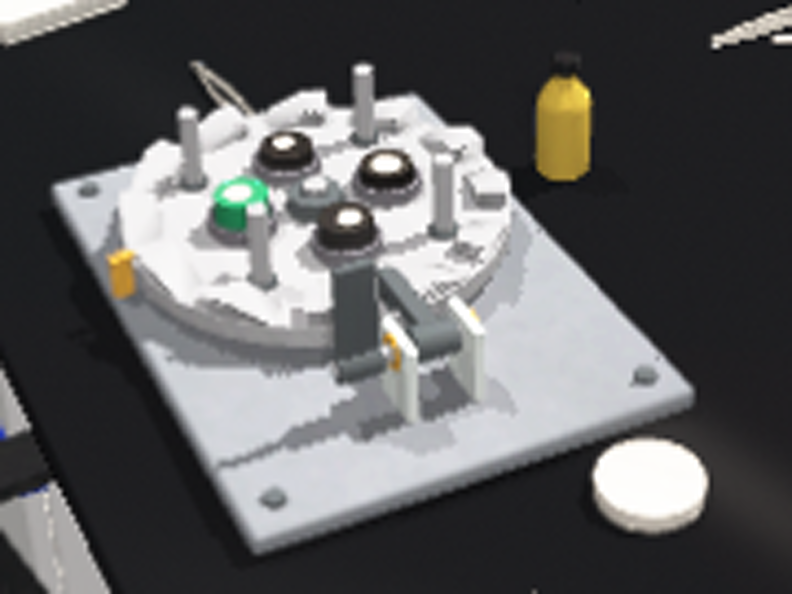

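```bash
cat > fit.py <<'E'
import numpy as np,cv2
from scipy.optimize import least_squares
from workcell import *
K={}
for n in ['scene','side']:
    c=camera(n); K[n]=(c['rvec'],c['tvec'],np.array([[c['fx'],0,c['cx']],[0,c['fy'],c['cy']],[0,0,1]]),c['distortion'])
def proj(n,P): return cv2.projectPoints(np.atleast_2d(P).astype(float),*K[n])[0][:,0]
names=['c--','c+-','c-+','peg1','peg0','peg3','peg2','pad','hub']
Z={'scene':[(360,585),(738,360),(36,210),(186,132),(347,60),(463,160),(291,243),(428,287),None],
   'side':[(257,543),(692,392),(53,187),(188,112),(363,69),(443,158),(258,208),(355,266),None]}
off={'scene':(170,175,4.2),'side':(170,180,4.4)}
def pts(p):
    x,y,a,ph=p[:4]
    B=[(-.125,-.215,.017),(.125,-.215,.017),(-.125,.13,.017)]
    for d in (135,45,-45,-135):
        t=np.radians(d)-ph; B.append((.078*np.cos(t),.078*np.sin(t),.090))
    B.append((-.042,-.155,.114))
    B=np.array(B); R=np.array([[np.cos(a),-np.sin(a),0],[np.sin(a),np.cos(a),0],[0,0,1]])
    return B@R.T+[x,y,0]
def res(p,full=False):
    P=pts(p); r=[]
    for i,n in enumerate(['scene','side']):
        x0,y0,s=off[n]; q=proj(n,P)
        m=np.array([((u+.5)/s-.5+x0,(v+.5)/s-.5+y0) for u,v in Z[n][:8]])
        r.append(q-m+p[4+2*i:6+2*i])
    if full: return r
    return np.concatenate([np.ravel(r),np.array(p[4:])*.3])
if __name__=='__main__':
    best=None
    for a in np.arange(0,6.28,.7):
        s=least_squares(res,[.5,0,a,0,0,0,0,0],loss='soft_l1')
        if best is None or s.cost<best.cost: best=s
    print(best.x.round(4),best.cost); r=res(best.x,True); print(np.round(np.hstack(r),1)); print(pts(best.x).round(4))
E
python3 fit.py
```

```text
[ 0.5358  0.0067 -0.0104  0.0032 -0.6277  1.8491 -0.3299  2.1629] 7.138102739795294
[[ 0.3  0.6 -0.6 -0.8]
 [ 0.7 -0.2  1.2 -0.6]
 [-0.2 -0.2 -0.7 -0.2]
 [ 0.   0.1  0.1  0.5]
 [ 0.5  0.   0.   0.6]
 [-0.6 -0.8  0.2  0.4]
 [ 0.2 -1.  -0.1  0.3]
 [-1.2  3.6  0.1 -0.5]]
[[ 0.4086 -0.207   0.017 ]
 [ 0.6586 -0.2096  0.017 ]
 [ 0.4122  0.138   0.017 ]
 [ 0.4814  0.0626  0.09  ]
 [ 0.5917  0.0611  0.09  ]
 [ 0.5902 -0.0492  0.09  ]
 [ 0.4799 -0.0477  0.09  ]
 [ 0.4922 -0.1479  0.114 ]]
```

Emit:
move_arm:
  motion:
    - [0,[-0.2,-0.2,-0.6],0]
    - [0,[-0.8,-0.6,-1.0],-0.3]
    - [0,[-1.5,-1.1,-1.0],-0.6]
    - [0,[-2.2,-1.7,-1.0],-1.0]
    - [0,[-3.0,-2.2,-1.0],-1.4]
    - [0,[-3.7,-2.8,-1.0],-1.8]
    - [0,[-4.4,-3.4,-1.0],-2.2]
    - [0,[-5.1,-3.9,-1.0],-2.5]
    - [0,[-5.8,-4.5,-1.0],-2.8]
    - [0,[-6.3,-4.8,-1.0],-2.85]

```text
clock: 1.25
eef_pos: [0.3798, 0.1494, 0.2815]
tool_rot: [0.006, 1.0, -0.0, 0.0]
ft_force: [-0.5, 0.8, -0.7]
grip_width: -0.0001
```

Emit:
move_arm:
  motion:
    - [0,[-0.2,-0.3,0],0]
    - [0,[-0.6,-0.8,0],0]
    - [0,[-1.0,-1.4,0],0]
    - [0,[-1.5,-2.0,0],0]
    - [0,[-2.0,-2.6,0],0]
    - [0,[-2.4,-3.2,0],0]
    - [0,[-2.8,-3.7,0],0]
    - [0,[-3.0,-4.0,0],0]
    - [0,[-3.0,-4.0,0],0]
    - [0,[-3.0,-4.0,0],0]

```text
clock: 2.25
eef_pos: [0.5267, -0.0496, 0.2809]
tool_rot: [0.006, 1.0, 0.0, -0.001]
ft_force: [-0.9, 0.1, -1.0]
grip_width: -0.0
```

```bash
cat > wcam.py <<'E'
import numpy as np,cv2
from scipy.spatial.transform import Rotation as Ro
from workcell import *
def shot(fn):
    o=get_obs(); c=camera('wrist'); cv2.imwrite(fn,c['color'][:,:,::-1])
    T=np.eye(4); T[:3,:3]=Ro.from_quat(o['tool_rot']).as_matrix(); T[:3,3]=o['eef_pos']
    W=T@c['mount']; Wi=np.linalg.inv(W)
    Kk=np.array([[c['fx'],0,c['cx']],[0,c['fy'],c['cy']],[0,0,1]])
    np.savez(fn+'.npz',rvec=cv2.Rodrigues(Wi[:3,:3])[0],tvec=Wi[:3,3],K=Kk,d=c['distortion'])
    print(o['clock'],o['eef_pos'].round(4),o['ft_force'].round(2),o['tool_rot'].round(4))
E
python3 -c "
from wcam import *
shot('pics/w1.png')"
```

```text
2.25 [ 0.5267 -0.0496  0.2809] [-0.93  0.11 -1.03] [ 5.6e-03  1.0e+00  3.0e-04 -6.0e-04]
```

View pics/w1.png

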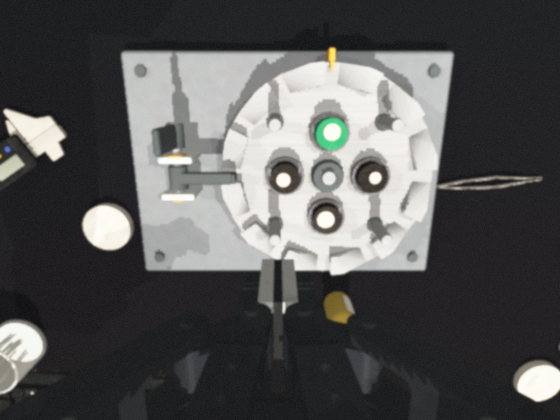

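The wrist view shows the whole indexer. Plate corners are near (122,52), (453,52), (425,270) and (147,270), the pegs are near (274,124), (397,125), (387,240) and (275,241), and the paddle is at (168,140). I'll zoom in and then fit.

```bash
python3 - <<'E'
import cv2
im=cv2.imread('pics/w1.png')[40:180,110:290]
cv2.imwrite('pics/w1z.png',cv2.resize(im,None,fx=4,fy=4,interpolation=cv2.INTER_CUBIC))
im=cv2.imread('pics/w1.png')[150:290,240:450]
cv2.imwrite('pics/w1z2.png',cv2.resize(im,None,fx=3.8,fy=3.8,interpolation=cv2.INTER_CUBIC))
E
```

```text
(no output)
```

View pics/w1z.png

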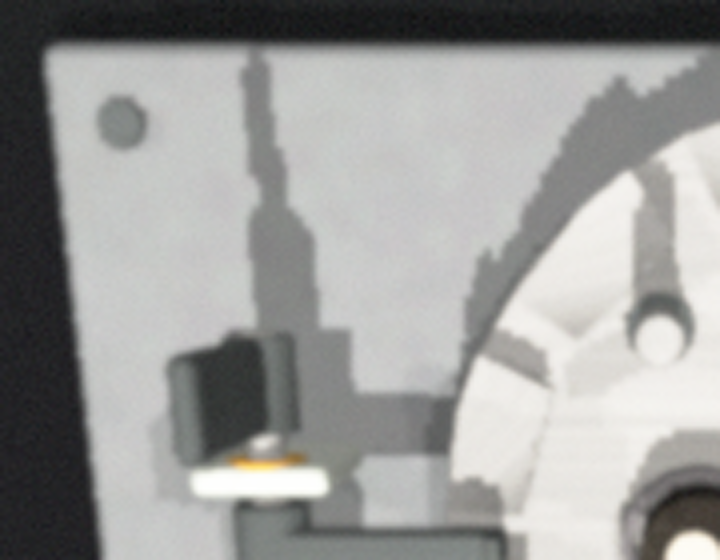

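View pics/w1z2.png

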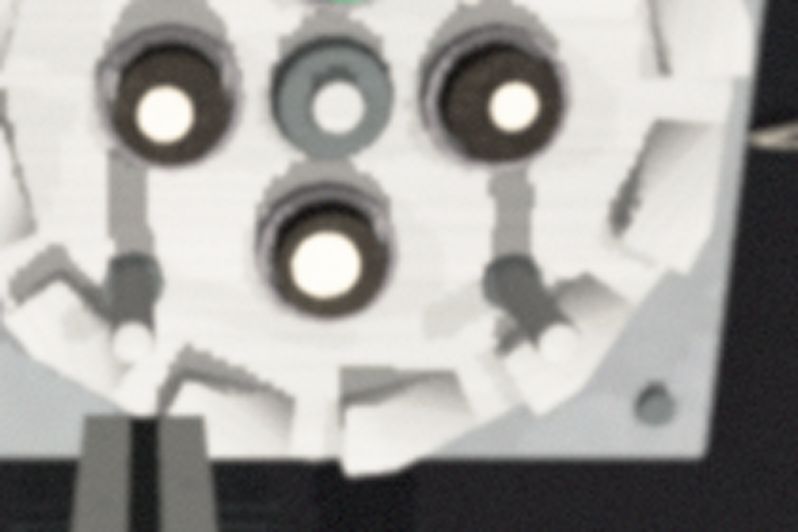

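```bash
cat > fitw.py <<'E'
import numpy as np,cv2
from scipy.optimize import least_squares
from fit import pts as _p
d=np.load('pics/w1.png.npz')
def pts(p):
    P=_p(p); a=p[2]; R=np.array([[np.cos(a),-np.sin(a),0],[np.sin(a),np.cos(a),0],[0,0,1]])
    return np.vstack([P,R@[.125,.13,.017]+[p[0],p[1],0]])
M=np.array([(120.9,51.2),(146.5,270),(453,52),(397.5,125),(386,239.9),(273.8,239.6),(274.4,123.9),(156.1,141.6),(424.9,269.9)])
def res(p): return cv2.projectPoints(pts(p),d['rvec'],d['tvec'],d['K'],d['d'])[0][:,0]-M
s=least_squares(lambda p:res(p).ravel(),[.536,.007,-.01,0],loss='soft_l1')
print(s.x.round(4)); print(res(s.x).round(1)); print(pts(s.x).round(4))
E
python3 fitw.py
```

```text
[ 0.5308  0.0019 -0.0147  0.0041]
[[-3.1 -2.8]
 [-3.   0.9]
 [ 3.2 -2.4]
 [ 1.2 -0.1]
 [ 0.8  0.9]
 [-0.1  0.4]
 [-0.2  0.1]
 [-2.2  0.4]
 [ 1.2  1.8]]
[[ 0.4027 -0.2112  0.017 ]
 [ 0.6526 -0.2149  0.017 ]
 [ 0.4077  0.1337  0.017 ]
 [ 0.4767  0.0581  0.09  ]
 [ 0.587   0.056   0.09  ]
 [ 0.5849 -0.0543  0.09  ]
 [ 0.4746 -0.0522  0.09  ]
 [ 0.4865 -0.1525  0.114 ]
 [ 0.6577  0.13    0.017 ]]
```

```bash
cat >> fitw.py <<'E'
def res2(p):
    Rm=cv2.Rodrigues(p[5:8])[0]
    R0=cv2.Rodrigues(d['rvec'])[0]
    R=Rm@R0; t=Rm@d['tvec']+np.array([0,0,p[4]])
    return cv2.projectPoints(pts(p[:4]),cv2.Rodrigues(R)[0],t,d['K'],d['d'])[0][:,0]-M
for wt in (.002,.005):
  s=least_squares(lambda p:np.concatenate([res2(p).ravel(),p[4:5]/.002,p[5:8]/wt]),list(s.x[:4])+[0]*4,loss='soft_l1')
  print(s.x.round(4)); print(res2(s.x).round(1).tolist()); print(pts(s.x[:4]).round(4)[3:8])
E
python3 fitw.py|tail -12
sed -i 's/\*\.3\])/*5])/' fit.py; python3 fit.py
```

```text
[ 0.586   0.0564  0.09  ]
 [ 0.584  -0.0539  0.09  ]
 [ 0.4737 -0.0519  0.09  ]
 [ 0.486  -0.1522  0.114 ]]
[ 5.29e-01  2.10e-03 -1.24e-02  6.00e-03  5.70e-03 -2.70e-03  6.00e-04
  2.00e-04]
[[-0.5, -0.5], [-0.9, 0.1], [0.7, -1.0], [-0.4, 0.3], [-0.3, -0.3], [0.3, -0.8], [0.3, 0.6], [0.3, 0.9], [0.1, 0.5]]
[[ 0.4749  0.0582  0.09  ]
 [ 0.5852  0.0562  0.09  ]
 [ 0.5831 -0.0541  0.09  ]
 [ 0.4728 -0.0521  0.09  ]
 [ 0.4851 -0.1524  0.114 ]]
[ 0.5314  0.0011 -0.0093  0.0046 -0.0829 -0.0287  0.0786  0.1221] 9.644228954555459
[[ 0.8  1.6 -1.  -0.5]
 [ 1.6  0.1  1.4 -0.8]
 [-0.2 -0.2 -1.2 -0.8]
 [ 0.2  0.1 -0.3 -0.2]
 [ 0.8 -0.1 -0.2 -0.1]
 [-0.1 -0.7 -0.  -0.1]
 [ 0.4 -0.7 -0.5 -0. ]
 [-0.7  4.2 -0.2 -0.6]]
[[ 0.4044 -0.2128  0.017 ]
 [ 0.6544 -0.2151  0.017 ]
 [ 0.4076  0.1322  0.017 ]
 [ 0.477   0.057   0.09  ]
 [ 0.5873  0.0554  0.09  ]
 [ 0.5858 -0.0548  0.09  ]
 [ 0.4755 -0.0533  0.09  ]
 [ 0.488  -0.1535  0.114 ]]
```

Emit:
move_arm:
  motion:
    - [0,[0.2,-0.4,0],0]
    - [0,[0.5,-0.9,0.3],0]
    - [0,[0.7,-1.3,0.8],0]
    - [0,[0.78,-1.46,1.3],0]
    - [0,[0.78,-1.46,1.8],0]
    - [0,[0.78,-1.46,2.3],0]
    - [0,[0.78,-1.46,2.8],0]
    - [0,[0.78,-1.46,3.3],0]
    - [0,[0.78,-1.46,3.6],0]
    - [0,[0.78,-1.46,3.78],0]

```text
clock: 3.6
eef_pos: [0.4863, -0.1216, 0.091]
tool_rot: [0.005, 1.0, 0.0, -0.001]
ft_force: [0.2, 0.8, 1.1]
grip_width: 0.0003
```

```bash
cat > vs.py <<'E'
import sys,cv2
from workcell import *
t=sys.argv[1]; o=get_obs(); print(o['clock'],o['eef_pos'].round(4),o['ft_force'].round(2))
im=camera('side')['color'][165:315,170:370,::-1]
cv2.imwrite(f'pics/s{t}.png',cv2.resize(im,None,fx=4,fy=4,interpolation=cv2.INTER_CUBIC))
E
python3 vs.py 2
```

```text
3.6 [ 0.4863 -0.1216  0.091 ] [0.18 0.85 1.11]
```

View pics/s2.png

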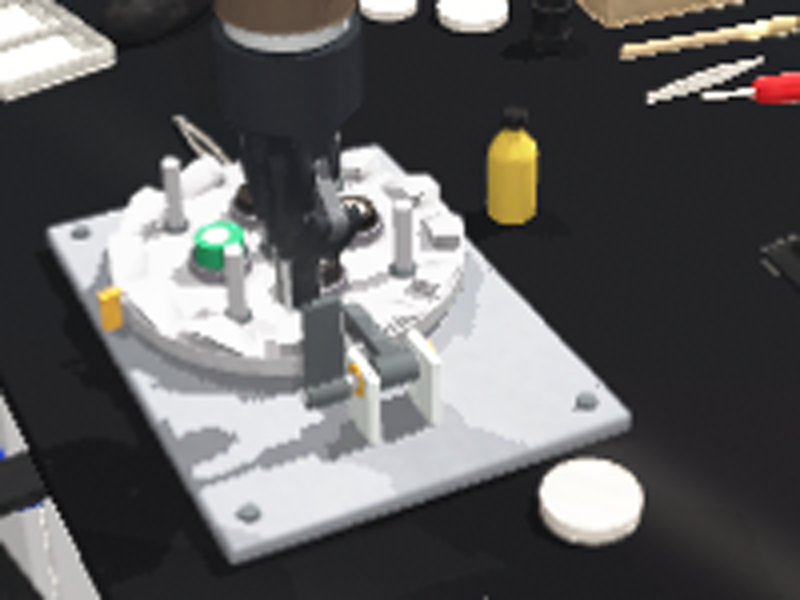

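The finger hangs at (300,290) in front of the paddle at (322,340), on its wheel side and without contact. Next I push the paddle in -y.

Emit:
move_arm:
  motion:
    - [0,[0,-0.15,0],0]
    - [0,[0,-0.3,0],0]
    - [0,[0,-0.4,0],0]
    - [0,[0,-0.5,0],0]
    - [0,[0,-0.6,0],0]
    - [0,[0,-0.7,0],0]
    - [0,[0,-0.8,0],0]
    - [0,[0,-0.9,0],0]
    - [0,[0,-0.95,0],0]
    - [0,[0,-0.95,0],0]

```text
clock: 4.65
eef_pos: [0.4868, -0.1703, 0.0923]
tool_rot: [0.006, 1.0, -0.0, -0.0]
ft_force: [-0.9, 0.1, 0.0]
grip_width: -0.0002
```

```bash
python3 vs.py 3
```

```text
4.65 [ 0.4868 -0.1703  0.0923] [-0.92  0.09  0.05]
```

View pics/s3.png

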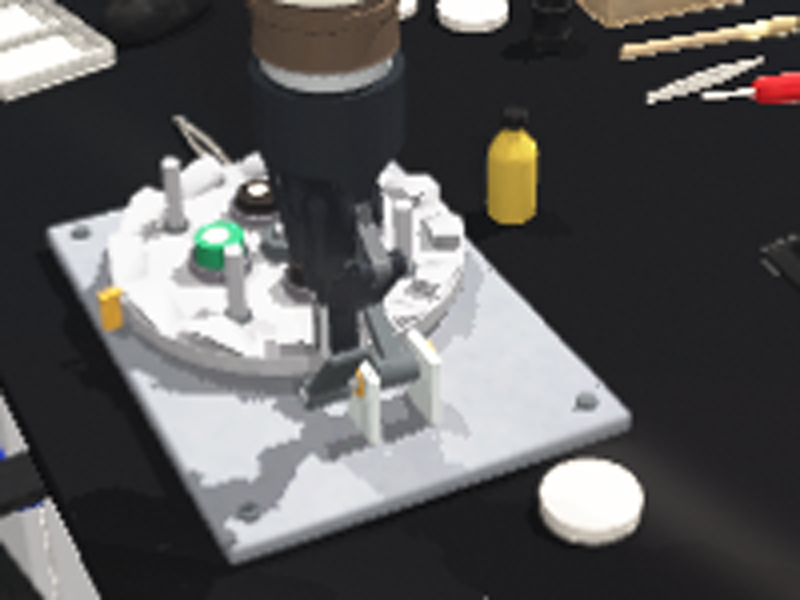

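```bash
cat > pw.py <<'E'
from fit import *
X0=np.array([.5305,.0015,-.011])
def b2w(P):
    a=X0[2]; R=np.array([[np.cos(a),-np.sin(a),0],[np.sin(a),np.cos(a),0],[0,0,1]])
    return np.atleast_2d(P)@R.T+[X0[0],X0[1],0]
def zs(Pb): # zoomed side px (170,165,x4)
    return (proj('side',b2w(Pb))-[170,165]+.5)*4-.5
E
python3 - <<'E'
from pw import *
for th in (0,.3,.4,.5,.6,.7,.8,.9):
    L=[(x,-.155-.062*np.sin(th),.052+.062*np.cos(th)) for x in(-.054,-.042,-.03)]
    n=[(0,-.155+.059*np.cos(th),.052+.059*np.sin(th))]
    print(th,zs(L+n).round(0).tolist())
E
```

```text
0 [[298.0, 305.0], [319.0, 299.0], [340.0, 293.0], [348.0, 313.0]]
0.3 [[312.0, 327.0], [333.0, 321.0], [354.0, 315.0], [349.0, 291.0]]
0.4 [[317.0, 337.0], [338.0, 331.0], [359.0, 324.0], [350.0, 285.0]]
0.5 [[321.0, 347.0], [342.0, 340.0], [363.0, 334.0], [352.0, 280.0]]
0.6 [[326.0, 357.0], [347.0, 351.0], [368.0, 345.0], [354.0, 276.0]]
0.7 [[330.0, 368.0], [351.0, 362.0], [372.0, 355.0], [356.0, 272.0]]
0.8 [[334.0, 379.0], [355.0, 373.0], [376.0, 367.0], [359.0, 270.0]]
0.9 [[337.0, 391.0], [358.0, 384.0], [379.0, 378.0], [362.0, 268.0]]
```

The paddle is tipped to about 0.6 rad: its top edge runs from (326,357) to (370,348), matching the projection. Now I move over to peg2.

Emit:
move_arm:
  motion:
    - [0,[0,0.15,0],0]
    - [0,[0,0.4,0],0]
    - [0,[0.05,0.8,0],0]
    - [0,[0.15,1.1,0.1],0]
    - [0,[0.25,1.4,0.2],0]
    - [0,[0.25,1.6,0.3],0]
    - [0,[0.25,1.7,0.34],0]
    - [0,[0.25,1.75,0.34],0]
    - [0,[0.25,1.75,0.34],0]
    - [0,[0.25,1.75,0.34],0]

```text
clock: 5.8
eef_pos: [0.4756, -0.0825, 0.0754]
tool_rot: [0.005, 1.0, -0.0, 0.0]
ft_force: [0.4, 0.7, 0.1]
grip_width: -0.0001
```

```bash
python3 vs.py 4; python3 -c "
from wcam import *
shot('pics/w4.png')"
```

```text
5.8 [ 0.4756 -0.0825  0.0754] [0.4  0.68 0.07]
5.85 [ 0.4756 -0.0825  0.0755] [ 0.16  0.17 -0.05] [ 5.5e-03  1.0e+00 -1.0e-04  3.0e-04]
```

View pics/s4.png

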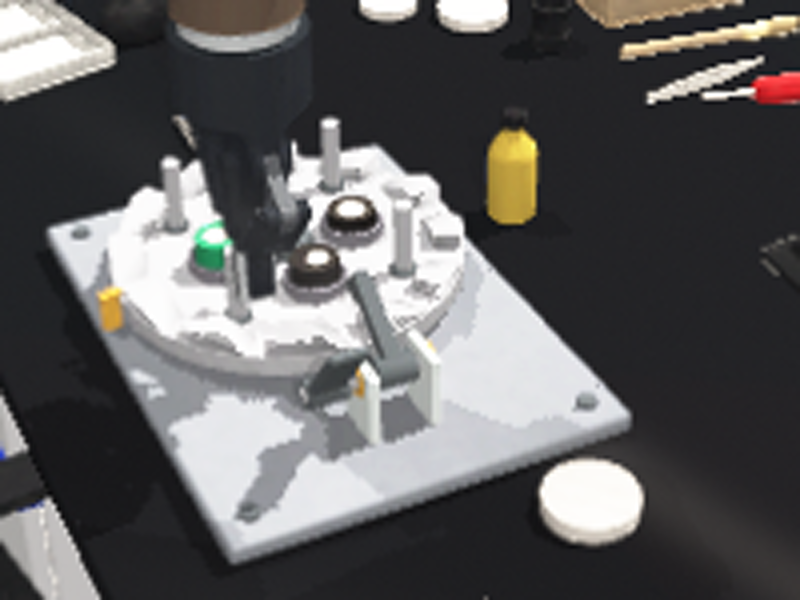

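View pics/w4.png

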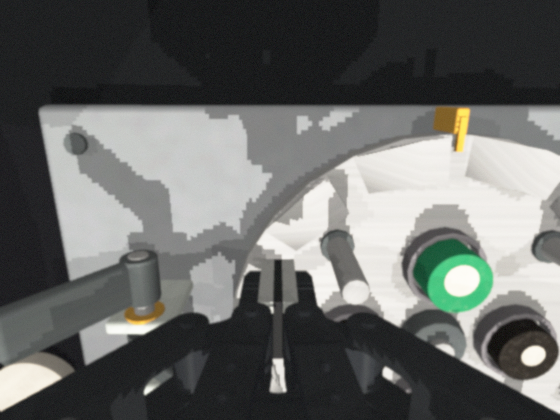

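The wrist view shows peg2's top at (355,290), just to the +y side of the fingertip at (278,265). In the side view the pawl stays raised, with its nose at (360,285). Now I push peg2 in +y.

Emit:
move_arm:
  motion:
    - [0,[0,0.15,0],0]
    - [0,[0,0.28,0],0]
    - [0,[0.03,0.38,0],0]
    - [0,[0.1,0.48,0],0]
    - [0,[0.16,0.58,0],0]
    - [0,[0.22,0.68,0],0]
    - [0,[0.28,0.76,0],0]
    - [0,[0.33,0.82,0],0]
    - [0,[0.36,0.88,0],0]
    - [0,[0.36,0.88,0],0]

```text
clock: 6.9
eef_pos: [0.458, -0.037, 0.0755]
tool_rot: [0.005, 1.0, 0.001, 0.0]
ft_force: [-0.3, 0.0, 0.2]
grip_width: 0.0001
```

```bash
python3 vs.py 5; python3 -c "
from wcam import *
shot('pics/w5.png')"
python3 - <<'E'
from pw import *
for ph in (0,.3,.4,.45,.5,.55,.6):
    L=[(.078*np.cos(t-ph),.078*np.sin(t-ph),.09) for t in np.radians([135,45,-45,-135])]
    print(ph,zs(L).round(0).tolist())
E
```

```text
6.9 [ 0.458  -0.037   0.0755] [-0.25  0.04  0.18]
6.95 [ 0.4582 -0.0372  0.0756] [-0.3  -0.32 -0.58] [4.8e-03 1.0e+00 5.0e-04 6.0e-04]
0 [[168.0, 161.0], [327.0, 122.0], [401.0, 203.0], [231.0, 248.0]]
0.3 [[188.0, 144.0], [358.0, 130.0], [383.0, 221.0], [197.0, 238.0]]
0.4 [[197.0, 139.0], [367.0, 133.0], [374.0, 227.0], [188.0, 234.0]]
0.45 [[201.0, 137.0], [372.0, 136.0], [370.0, 230.0], [184.0, 231.0]]
0.5 [[206.0, 135.0], [376.0, 138.0], [365.0, 232.0], [180.0, 229.0]]
0.55 [[211.0, 133.0], [380.0, 140.0], [360.0, 235.0], [176.0, 226.0]]
0.6 [[216.0, 131.0], [383.0, 142.0], [355.0, 237.0], [172.0, 223.0]]
```

View pics/s5.png

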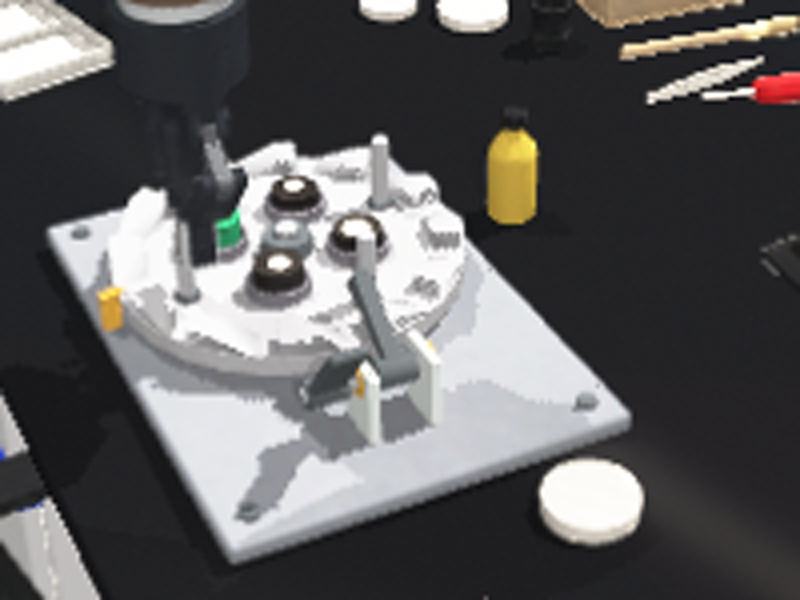

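View pics/w5.png

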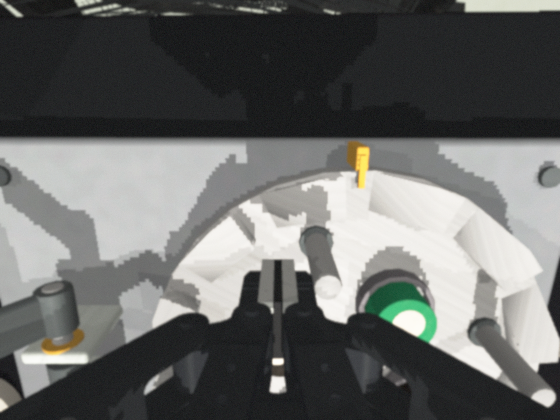

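Peg0 is at (379,138), peg3 at (366,236) and peg2 at (182,225), which puts the wheel at about 0.48 rad with the pawl still up. I'll back off, rise and cross over to the far side of the paddle.

Emit:
move_arm:
  motion:
    - [0,[0,-0.15,0],0]
    - [0,[0,-0.25,-0.3],0]
    - [0,[0,-0.3,-0.9],0]
    - [0,[0,-0.4,-1.5],0]
    - [0,[-0.1,-0.9,-1.7],0]
    - [0,[-0.25,-1.6,-1.7],0]
    - [0,[-0.4,-2.3,-1.7],0]
    - [0,[-0.55,-3.0,-1.7],0]
    - [0,[-0.63,-3.6,-1.7],0]
    - [0,[-0.63,-3.75,-1.7],0]

```text
clock: 8.1
eef_pos: [0.4875, -0.2292, 0.1602]
tool_rot: [0.007, 1.0, -0.001, 0.0]
ft_force: [-0.4, -0.3, -0.1]
grip_width: 0.0001
```

Emit:
move_arm:
  motion:
    - [0,[0,0,0],0]
    - [0,[0,0,0.2],0]
    - [0,[0,0,0.5],0]
    - [0,[0,0,0.8],0]
    - [0,[0,0,1.1],0]
    - [0,[0,0,1.3],0]
    - [0,[0,0,1.45],0]
    - [0,[0,0,1.5],0]
    - [0,[0,0,1.5],0]
    - [0,[0,0,1.5],0]

```text
clock: 9.1
eef_pos: [0.4877, -0.2258, 0.0859]
tool_rot: [0.005, 1.0, -0.0, 0.001]
ft_force: [-0.1, 0.4, 0.4]
grip_width: -0.0003
```

```bash
python3 vs.py 6; python3 -c "
from wcam import *
shot('pics/w6.png')"
```

```text
9.1 [ 0.4877 -0.2258  0.0859] [-0.08  0.41  0.39]
9.15 [ 0.4877 -0.2259  0.086 ] [ 1.42 -0.36 -0.09] [ 5.2e-03  1.0e+00 -3.0e-04  6.0e-04]
```

View pics/s6.png

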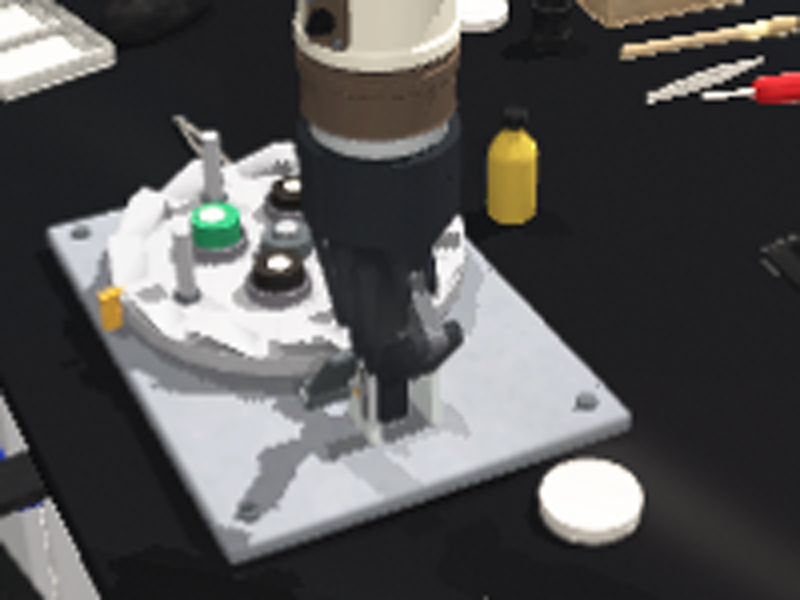

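View pics/w6.png

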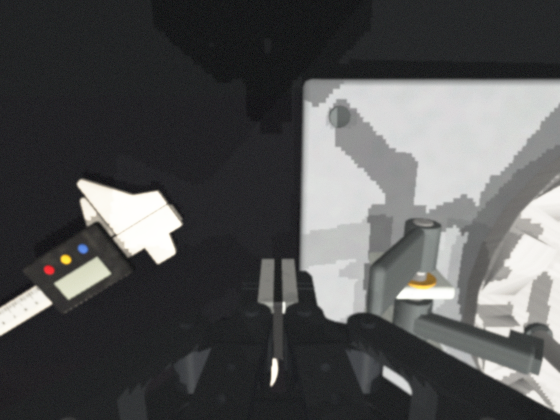

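The finger is now behind the tilted paddle, whose near edge is at (375,290) in the wrist view, and it touches nothing. Next I push the paddle in +y.

Emit:
move_arm:
  motion:
    - [0,[0,0.2,0],0]
    - [0,[0,0.4,0],0]
    - [0,[0,0.55,0],0]
    - [0,[0,0.65,0],0]
    - [0,[0,0.75,0],0]
    - [0,[0,0.85,0],0]
    - [0,[0,0.95,0],0]
    - [0,[0,1.05,0],0]
    - [0,[0,1.12,0],0]
    - [0,[0,1.15,0],0]

```text
clock: 10.2
eef_pos: [0.4877, -0.1688, 0.0853]
tool_rot: [0.005, 1.0, -0.001, -0.0]
ft_force: [-1.0, -6.0, 0.1]
grip_width: -0.0002
```

Emit:
move_arm:
  motion:
    - [0,[0,0.02,0],0]
    - [0,[0,0.04,0],0]
    - [0,[0,0.06,0],0]
    - [0,[0,0.08,0],0]
    - [0,[0,0.1,0],0]
    - [0,[0,0.11,0],0]
    - [0,[0,0.12,0],0]
    - [0,[0,0.12,0],0]
    - [0,[0,0.12,0],0]
    - [0,[0,0.12,0],0]

```text
clock: 11.2
eef_pos: [0.4877, -0.1682, 0.0855]
tool_rot: [0.007, 1.0, -0.006, -0.0]
ft_force: [-2.0, -17.6, -2.3]
grip_width: -0.0002
```

```bash
python3 vs.py 7
```

```text
11.2 [ 0.4877 -0.1682  0.0855] [ -2.01 -17.65  -2.34]
```

View pics/s7.png

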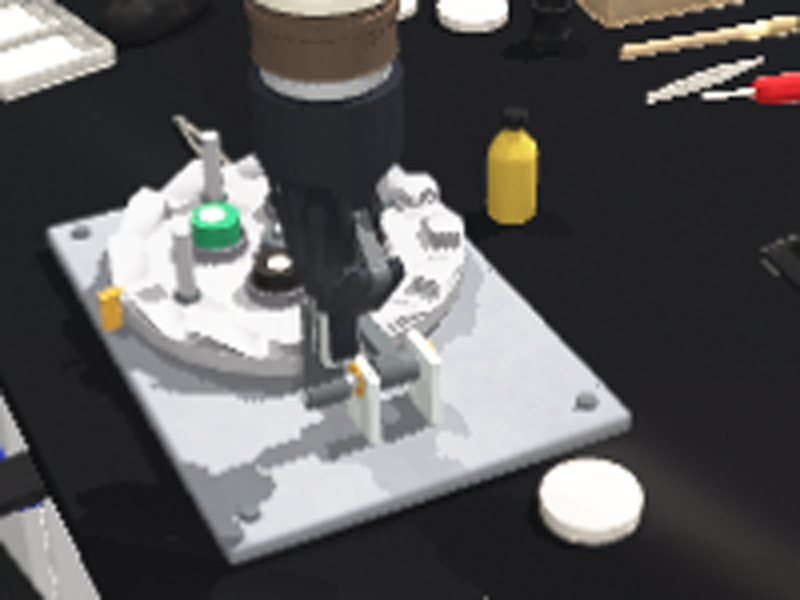

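The paddle is upright again with its left top corner at (304,300), as at the start. It has come to a hard stop at 17 N. I'll back off, rise and compare.

Emit:
move_arm:
  motion:
    - [0,[0,-0.1,0],0]
    - [0,[0,-0.3,0],0]
    - [0,[0,-0.6,0],0]
    - [0,[0,-0.9,0],0]
    - [0,[0,-1.1,-0.2],0]
    - [0,[0,-1.3,-0.7],0]
    - [0,[0,-1.5,-1.4],0]
    - [0,[0,-1.7,-2.1],0]
    - [0,[0,-1.8,-2.7],0]
    - [0,[0,-1.8,-3.0],0]

```text
clock: 12.25
eef_pos: [0.488, -0.254, 0.2395]
tool_rot: [0.006, 1.0, -0.001, 0.003]
ft_force: [0.6, 0.0, 0.3]
grip_width: -0.0
```

```bash
python3 vs.py 8; python3 -c "
from wcam import *
shot('pics/w8.png')
import cv2
a=cv2.imread('pics/side0.png')[225:285,225:295];b=cv2.imread('pics/s8.png')
c=camera('side')['color'][225:285,225:295,::-1]
cv2.imwrite('pics/cmp8.png',cv2.resize(np.hstack([a,c]),None,fx=5.5,fy=5.5,interpolation=cv2.INTER_CUBIC))"
```

```text
12.25 [ 0.488  -0.254   0.2395] [0.62 0.   0.28]
12.3 [ 0.4887 -0.2541  0.2411] [ 0.46 -0.27  0.46] [ 0.0057  1.     -0.0018  0.0039]
```

View pics/s8.png

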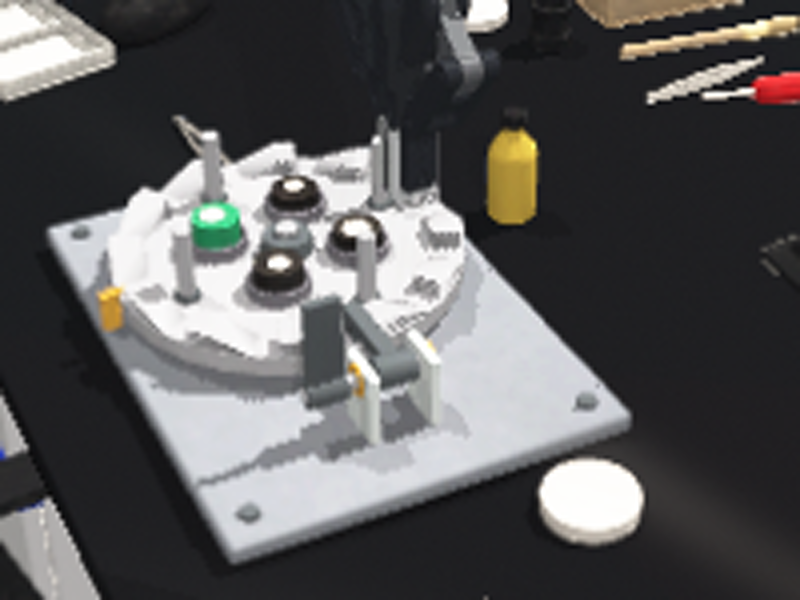

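View pics/cmp8.png

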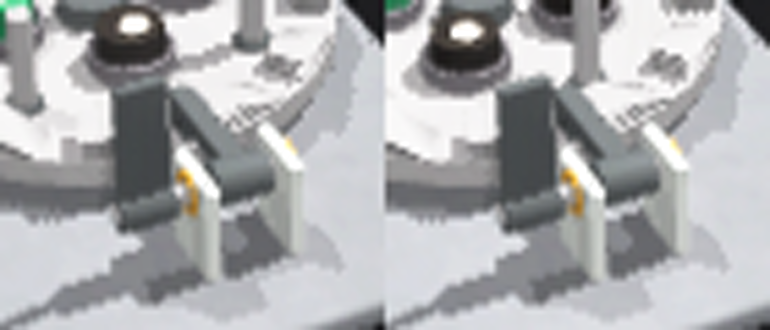

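View pics/w8.png

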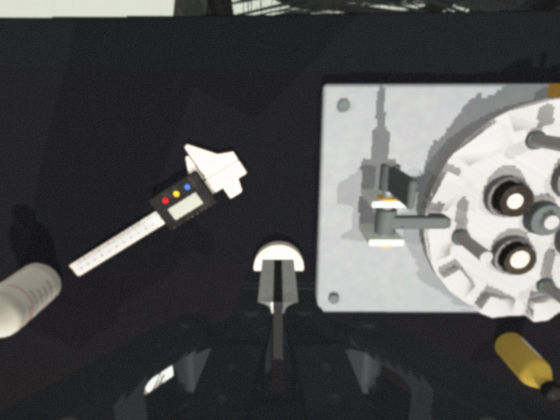

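The paddle matches its starting picture within about 0.4 px (0.08 rad would show as about 1.5 px). The pegs at (211,133), (366,235) and (182,225) give a wheel angle of about 0.5 to 0.52. All four mounts are in their cups and the arm is clear, so I'm handing in.

```bash
python3 -c "
from workcell import *
o=get_obs(); print(o['joint_vel'].round(3),o['ft_force'].round(2)); print(job_done())"
```

```text
[ 0.007  0.026 -0.058 -0.016 -0.003  0.002] [ 0.07  0.05 -0.41]
the job is handed in; nothing more can be done
None
```

The wheel is back one notch with the pawl fully down, and I handed the job in at about 12.3 s of the 51 s. No verdict was reported.

With the shut fingertips I tipped the pawl up by its paddle to about 0.6 rad and pushed peg2 back until the wheel stood at about 0.48 rad. I then pushed the paddle toward the wheel until it met a hard stop at about 17 N, and backed off and up.

**Pawl:** in the last side picture the paddle matches its starting picture within about 0.4 px; a pawl left 0.08 rad up would show as about 1.5 px.

**Wheel:** the pegs put it at about 0.50–0.52 rad, against a target of 0.524 ± 0.1.

**Surroundings:** all four mounts lie in their cups. The case block, oil bottle and tweezers look unmoved in the side view. The caliper I saw only in the wrist view and did not compare with its start.

**Arm:** the fingers are well clear, and the force reads about zero.

**Disagreements:**
- The paddle stopped about 5 mm before the position I had calculated. The finger is probably thicker higher up, or the pose fit was slightly off. The picture comparison shows the pawl is down.
- The wheel went slightly further than the 0.42 rad I aimed for, which is still inside the allowed band.

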